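# Load the orbital shaker with three beer samples

### The arm

A 6-joint arm with a two-finger parallel gripper is mounted at the origin on the work surface. World frame = base frame: x ahead of the robot, y to its left, z up, the work surface at z = 0. Lengths are in m, angles in degrees, forces in N, time in s.
With the tool pointing down it reaches from about 0.35 to 0.875 m from the base axis. Payload 4.2 kg.
Tool frame: the origin (TCP) lies midway between the tips of the shut fingers; the grasp point (between the pads) lies 19 mm behind it; z points along the fingers, y is the line along which they close (so a half turn about z gives the same grasp; the last joint's range is limited). The gripper opens to 87 mm and grips with 3 to 60 N. Pads are 19 mm wide; open, the fingers measure 117 mm over their backs; the gripper's body (75 mm by 190 mm) begins 51 mm behind the grasp point.
Start: joints at [84.718, 22.042, 0.453, 0, -68.411, -14.817], TCP at [0.215, 0.587, 0.223] pointing down, gripper open.
Joint ranges: [-179.83, 179.83], [-69.29, 118.12], [-61.27, 80.66], [-181.25, 117.63], [-171.15, -9.14], [-177.46, 177.46]. Speed limits (degrees/s): [159.86, 159.86, 180, 180, 180, 180].

### API

Orientations are given as [roll, pitch, yaw] about the fixed x, y, z axes, in that order (R = Rz(yaw) Ry(pitch) Rx(roll)).
In Python, from workcell import env gives the robot as it stands. The module is installed in compiled form; this text tells all that it offers. Calls block until the motion is done:
- env.goto(position, orientation): joint-space move of the TCP to a pose.
- env.move_straight(position, rotation=None, rate=0.15, force_limit=None): straight line of the TCP; rotation=None keeps the orientation; rate is the mean speed in m/s. With force_limit (N) it stops when the force on the tool has changed by that much, and returns True; else False.
- env.set_joints(angles): joint-space move.
- env.gripper_to(opening, grasp_force=None): opening from 0.0 (shut) to 1.0 (fully open); grasp_force is the grip in N (None keeps the last); returns when the fingers have stopped.
- env.dwell(seconds).
- env.inverse_kinematics(position, orientation): joint angles nearest the present ones, or None.
- env.read_state(): the state.
- env.grab_frame(name): name is "scene" or "top"; returns a dict with "image" (384x512x3 uint8, blue, green, red), "fx", "fy", "cx", "cy" (pixels), "position" and "orientation" of the camera in the world. Camera axes: x right, y up, looking along -z (the intrinsics and any distortion apply to the point x, -y, -z); pixel columns grow to the right and rows downward; lengths in m; the calibration is good to about 2 mm. A picture is of the moment at which its call begins. There is no depth.
A pose or a line that the arm cannot do raises env.Unreachable and nothing moves.
- env.close_job(): hands the job in; it is judged then, once.
Trained networks look in a picture, given as the dict that the camera call returned (one of the last four; its "shot" number tells which), for a name from the list of things; names that differ only in an ending like _2 or _b are one class to them, and where a whole thing is asked for, a point or a joint stands for the part that bears it (a point fixed in the world has none). Each returns a list of dicts, best first, with "score" (0 to 1); they miss things now and then, are a little off and sometimes report something else, mostly with a low value. They report only what shows in the picture. A call takes as long as a camera call. They do not tell look-alikes from the thing itself.
- env.search_frame(picture, thing): "xyz" ([x, y, z] in m, in world coordinates, good to about 4 mm: the middle of the surface that is visible of it).
- env.trace(picture, thing): "mask" (384x512 bool, what is visible of it).
The state is a dict: "clock": time; "joint_positions": joint angles; "qvel": joint speeds; "joint_torque": joint torques, N m; "position": TCP position; "tool_rot": TCP orientation; "force": force on the tool from outside, world axes, zero at the start; "wrist_torque": the same for the moment, N m; "opening": opening from 0.0 (shut) to 1.0 (fully open); "finger_force": force on a finger pad.
Only numpy, scipy, OpenCV 4.12 (cv2) and the standard library are available. Lean on these libraries where they do the work, as an engineer would, in place of code of your own. Each camera call takes 0.05 s, during which the arm holds its last target. There are 200 camera calls.

### The job

Get the shaker ready to degas three beer samples. First set the aluminium tray on the shaker so that both dowels come up through its holes and it lies flush on the platform, with its single pad at the back, away from the control panel. Then stand the amber bottle in the middle of the back pad, the white bottle in front of it on the left pad (left as you face the control panel) and the green bottle on the pad to the right of the white one; keep the bottles upright, let go of everything and leave the other things on the bench where they are.

Things in the scene. Friction and masses are not known exactly. Their poses are not given: they have to be found in the camera images.
- shaker: White orbital shaker, fixed; dark platform 200 (x) x 190 (y), top at z 80. Origin: on the bench under the platform's centre; x from the control panel (robot's side) to the back, y left as you face the panel. Steel dowels at x 20, y +78 and -78: 8 in diameter for 14, then tapering to a 3 wide tip at z 104. White housing below: x -135 to 115, y -110 to 110, up to z 64. All mm.
- tray: Loose aluminium tray, 0.4 kg, 200 (x) x 190 (y), plate 8 thick, rim to z 18. Origin: centre of its flat underside; x towards the single-pad edge, at the start away from the robot (within 30 deg). 11 mm holes at x 20, y +-78. Black pads, 60 wide, level with the plate: single (55, 0), left (-55, 52), right (-55, -52). Handle bar over the origin: 16 (x) x 78 (y), z 44 to 60, posts at y +-32. All mm.
- bottle_amber: Sample bottle, upright, dark amber brown with a white cap and white label. Body 50 mm in diameter up to 52 mm height, shoulder narrowing to 34 mm at 64 mm, then a screw cap 38 mm in diameter from 70 to 98 mm (its top); about 0.16 kg. Origin: centre of its underside, z up its axis.
- bottle_white: Sample bottle, upright, white with a red cap and grey label. Body 50 mm in diameter up to 52 mm height, shoulder narrowing to 34 mm at 64 mm, then a screw cap 38 mm in diameter from 70 to 98 mm (its top); about 0.16 kg. Origin: centre of its underside, z up its axis.
- bottle_green: Sample bottle, upright, dark green with a yellow cap and white label. Body 50 mm in diameter up to 52 mm height, shoulder narrowing to 34 mm at 64 mm, then a screw cap 38 mm in diameter from 70 to 98 mm (its top); about 0.16 kg. Origin: centre of its underside, z up its axis.
- pen_pot: Bystander, leave alone: round dark steel pot, 76 mm in diameter, 95 mm tall, with coloured pens standing out of it up to about 175 mm. Origin: centre of its underside.
- cap_dish: Bystander, leave alone: round steel dish, 100 mm in diameter, 40 mm tall, full of crown caps. Origin: centre of its underside.
- blue_jar: Bystander, leave alone: round blue jar, 76 mm in diameter, 90 mm tall, with a dark blue lid. Origin: centre of its underside.
Mind the look-alikes: they are no part of the job. There is more than one size of the bottle_green; the job needs the larger.

How it is judged:
By the outcome, as a careful person would: the job done as asked, in the order asked, and still so for the second after the job is handed in, with the robot touching nothing.
It also fails if it takes over 115 s, if anything falls off the work surface, if the arm or the gripper's body presses on something with over 40 N, if the wrist force passes 120 N, or if a joint passes its speed limit or range.

## Working session

There is one attempt and no reset: what is moved stays moved. The work goes in short steps, each a Python script; the robot and the scene stay as the last script left them, time stands still between calls to the robot, and variables do not carry over. Pictures are saved under pics/ and viewed, at most 14 in all, crops included, and the job is handed in when it is done.

```bash
mkdir -p pics; ls
python3 - <<'E'
from workcell import env
import cv2, numpy as np
for n in ["scene","top"]:
    f=env.grab_frame(n); cv2.imwrite(f"pics/{n}0.png",f["image"])
    print(n,{k:(np.round(v,4).tolist() if not isinstance(v,(str,dict)) else v) for k,v in f.items() if k!="image"})
    for t in ["shaker","tray","bottle_amber","bottle_white","bottle_green","pen_pot","cap_dish","blue_jar"]:
        print(t,[(np.round(d["xyz"],3).tolist(),round(d["score"],2)) for d in env.search_frame(f,t)][:5])
print(env.read_state())
E
```

```text
pics
scene {'fx': 381.834, 'fy': 381.834, 'cx': 255.7024, 'cy': 190.5362, 'position': [1.3001, 0.4457, 0.6084], 'orientation': [56.2305, -0.5925, 123.4611], 'shot': 1}
shaker [([0.653, 0.27, 0.074], 0.76), ([0.545, 0.49, 0.024], 0.54), ([0.648, 0.008, 0.053], 0.53)]
tray [([0.564, -0.247, 0.007], 0.82)]
bottle_amber [([0.557, 0.021, 0.052], 0.55), ([0.647, 0.007, 0.055], 0.36)]
bottle_white [([0.648, 0.008, 0.052], 0.75)]
bottle_green [([0.468, 0.02, 0.058], 0.78), ([0.376, 0.015, 0.037], 0.64)]
pen_pot [([0.546, -0.466, 0.073], 0.62)]
cap_dish [([0.544, 0.486, 0.026], 0.97)]
blue_jar [([0.789, -0.003, 0.062], 0.96)]
top {'fx': 423.5525, 'fy': 423.5525, 'cx': 245.3775, 'cy': 189.7664, 'position': [0.442, 0.0017, 1.3465], 'orientation': [6.222, -0.9408, -89.8102], 'shot': 2}
shaker [([0.573, 0.247, 0.078], 0.83)]
tray [([0.551, -0.253, 0.009], 0.64)]
bottle_amber [([0.537, 0.011, 0.099], 0.72), ([0.56, 0.492, 0.03], 0.57)]
bottle_white [([0.624, -0.001, 0.103], 0.8)]
bottle_green [([0.449, 0.005, 0.099], 0.74), ([0.368, 0.003, 0.069], 0.65)]
pen_pot [([0.534, -0.488, 0.07], 0.87)]
cap_dish [([0.558, 0.493, 0.026], 0.66), ([0.537, 0.013, 0.104], 0.41)]
blue_jar [([0.761, -0.023, 0.086], 0.58)]
{'clock': 0.9, 'joint_positions': array([ 8.47168028e+01,  2.20418092e+01,  4.51941098e-01, -1.34433570e-03,
       -6.84106103e+01, -1.48168518e+01]), 'qvel': array([ 0.0415558 ,  0.03012598, -0.05835113,  0.07174481,  0.05241313,
        0.10016528]), 'joint_torque': array([ 1.32919609e-03, -3.90456140e+01,  1.87622076e+01,  4.22426775e+00,
        1.55497785e-02, -1.35404989e-05]), 'position': array([0.2147484 , 0.5869203 , 0.22254053]), 'tool_rot': array([ 1.79999218e+02,  1.08611595e-03, -2.01005436e+01]), 'force': array([ 0.96954098,  0.25964473, -0.46704048]), 'wrist_torque': array([-0.03372747,  0.02253637, -0.00196472]), 'finger_force': 0.0, 'opening': 1.004207662860197}
```

View pics/top0.png

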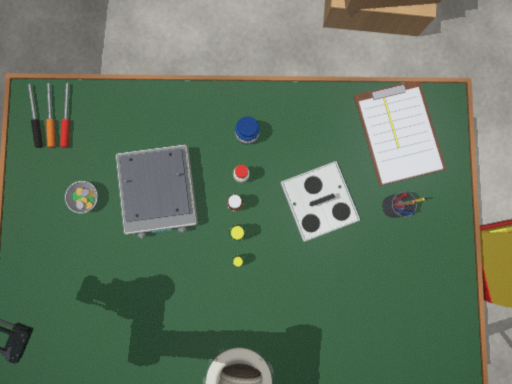

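View pics/scene0.png

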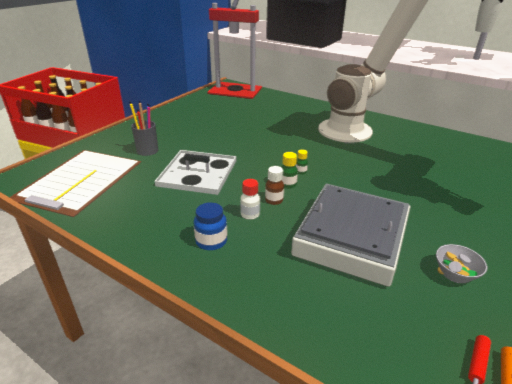

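Run:
```python
import cv2, numpy as np
t=cv2.imread("pics/top0.png"); s=cv2.imread("pics/scene0.png")
def c(i,x,y,w,h): return cv2.resize(i[y:y+h,x:x+w],(400,300),interpolation=cv2.INTER_CUBIC)
o=np.vstack([np.hstack([c(t,100,140,120,100) if 0 else c(t,96,144,120,90),c(t,264,156,112,84)]),np.hstack([c(s,284,180,136,102),c(s,148,138,100,75)])])
cv2.imwrite("pics/crops.png",o)
```

```text
(no output)
```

View pics/crops.png

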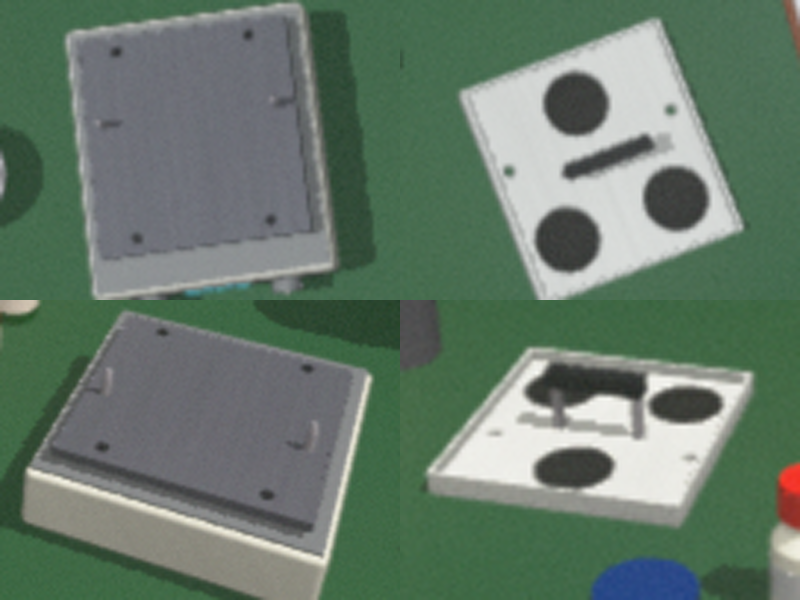

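```bash
cat > h.py <<'E'
import cv2, numpy as np
from scipy.optimize import least_squares
from scipy.spatial.transform import Rotation as R
from workcell import env
def rot(o): return R.from_euler("xyz",o,degrees=True).as_matrix()
def proj(f,P):
    p=(np.atleast_2d(P)-f["position"])@rot(f["orientation"])
    return np.c_[f["cx"]+f["fx"]*p[:,0]/-p[:,2], f["cy"]-f["fy"]*p[:,1]/-p[:,2]]
def ray(f,uv,z):
    d=rot(f["orientation"])@np.array([(uv[0]-f["cx"])/f["fx"],-(uv[1]-f["cy"])/f["fy"],-1])
    p=np.array(f["position"]); return p+d*(z-p[2])/d[2]
def world(x,y,yaw,P,z0=0):
    a=np.radians(yaw);P=np.atleast_2d(P);c,s=np.cos(a),np.sin(a)
    return np.c_[x+c*P[:,0]-s*P[:,1], y+s*P[:,0]+c*P[:,1], P[:,2]+z0]
def blob(img,uv,r,dark=True):   # intensity centroid of a dark spot near uv
    g=img.astype(float).mean(2);u,v=np.round(uv).astype(int)
    w=g[v-r:v+r+1,u-r:u+r+1]; lo,hi=w.min(),np.median(np.r_[w[0],w[-1],w[:,0],w[:,-1]])
    m=np.clip((hi-w)/(hi-lo)-.3,0,1); yy,xx=np.mgrid[v-r:v+r+1,u-r:u+r+1]
    return np.array([(m*xx).sum(),(m*yy).sum()])/m.sum()
E
cat > fit.py <<'E'
from h import *
T=env.grab_frame("top");S=env.grab_frame("scene")
def cr(p,ox,oy,s): return (np.array(p,float)+.5)/s-.5+[ox,oy]
tt=lambda p:cr(p,264,156,400/112); ts=lambda p:cr(np.array(p)-[400,300],148,138,4)
tt=lambda p:cr(np.array(p)-[400,0],264,156,400/112)
st=lambda p:cr(p,96,144,400/120); ss=lambda p:cr(np.array(p)-[0,300],284,180,400/136)
# tray
obs=[(T,blob(T["image"],tt((576,103)),11),(.055,0,.008),'padS'),(T,blob(T["image"],tt((567,239)),11),(-.055,.052,.008),'padL'),
(T,blob(T["image"],tt((676,198)),11),(-.055,-.052,.008),'padR'),(T,tt((508,171)),(.02,.078,.008),'hL'),(T,tt((671,110)),(.02,-.078,.008),'hR'),
(S,ts((573,467)),(.055,0,.008),'padS'),(S,ts((685,405)),(-.055,.052,.008),'padL'),(S,ts((690,457)),(.02,.078,.008),'hL'),(S,ts((496,433)),(.02,-.078,.008),'hR')]
def solve(obs,x0,cams):
    ob=[o for o in obs if any(o[0] is c for c in cams)]
    res=lambda q:np.concatenate([proj(f,world(*q[:3],P))[0]-uv for f,uv,P,_ in ob])
    r=least_squares(res,x0,x_scale=[.01,.01,1],loss="soft_l1"); return r.x,[(n[3],np.round(e,1).tolist()) for n,e in zip(ob,res(r.x).reshape(-1,2))]
for c in ([T],[S],[T,S]):
    q,e=solve(obs,[.55,-.25,18],c);print("tray",np.round(q,4),e)
so=[]
for n,a,b in [("scr",(117,51),(.0,0)),]: pass
C=[(.1,.095,.08),(.1,-.095,.08),(-.1,-.095,.08),(-.1,.095,.08)]
for p,P in zip([(74,36),(287,15),(313,231),(101,259)],C): so.append((T,st(p),P,'cor'))
so+= [(T,st((97,126)),(.02,.078,.104),'tipL'),(T,st((272,102)),(.02,-.078,.104),'tipR')]
# scene: near edge = back (+x); left in picture = -y
for p,P in zip([(53,450),(309,530),(367,372),(125,313)],[C[1],C[0],C[3],C[2]]): so.append((S,ss(p),P,'cor'))
so+= [(S,ss((108,371)),(.02,-.078,.104),'tipR'),(S,ss((314,424)),(.02,.078,.104),'tipL')]
for c in ([T],[S],[T,S]):
    q,e=solve(so,[.573,.25,5],c);print("shaker",np.round(q,4),e)
for n in ["amber","white","green"]:
    for f in (T,S):
        for d in env.trace(f,"bottle_"+n)[:2]:
            yx=np.argwhere(d["mask"]);v,u=yx.mean(0); print(n,f["shot"],round(d["score"],2),len(yx),(round(u,1),round(v,1)),yx.min(0),yx.max(0))
E
python3 fit.py
```

```text
tray [ 0.554  -0.2545 20.8272] [('padS', [0.0, 0.1]), ('padL', [0.0, -0.1]), ('padR', [-0.1, 0.1]), ('hL', [0.2, -0.0]), ('hR', [-0.1, -0.0])]
tray [ 0.5555 -0.2525 20.7799] [('padS', [0.3, 0.3]), ('padL', [0.3, -0.1]), ('hL', [-0.1, 0.0]), ('hR', [-0.5, -0.3])]
tray [ 0.5541 -0.254  20.8083] [('padS', [-0.1, 0.0]), ('padL', [-0.1, -0.1]), ('padR', [-0.2, 0.0]), ('hL', [0.0, -0.1]), ('hR', [-0.2, -0.1]), ('padS', [0.2, -0.0]), ('padL', [0.2, -0.5]), ('hL', [-0.2, -0.3]), ('hR', [-0.6, -0.6])]
shaker [0.5947 0.2566 7.9014] [('cor', [0.8, 1.6]), ('cor', [-0.5, -0.2]), ('cor', [-0.4, 0.4]), ('cor', [-0.4, 0.5]), ('tipL', [0.2, -1.1]), ('tipR', [0.4, -0.8])]
shaker [0.5994 0.2588 7.7546] [('cor', [-1.6, -0.8]), ('cor', [1.6, -0.6]), ('cor', [-3.9, 0.2]), ('cor', [1.1, 0.8]), ('tipR', [-0.2, -0.2]), ('tipL', [0.4, 0.9])]
shaker [0.5964 0.2576 7.6697] [('cor', [0.6, 0.9]), ('cor', [-0.7, -0.7]), ('cor', [-0.8, -0.1]), ('cor', [-0.9, -0.2]), ('tipL', [-0.2, -1.9]), ('tipR', [0.1, -1.4]), ('cor', [-1.5, -1.7]), ('cor', [1.4, -1.7]), ('cor', [-4.0, -0.5]), ('cor', [1.2, 0.2]), ('tipR', [-0.1, -1.1]), ('tipL', [0.2, 0.0])]
amber 3 0.76 214 (np.float64(234.7), np.float64(202.1)) [194 227] [210 242]
amber 4 0.91 582 (np.float64(274.4), np.float64(185.5)) [167 265] [203 283]
white 3 0.54 216 (np.float64(240.6), np.float64(173.1)) [165 233] [182 248]
white 4 0.56 682 (np.float64(249.6), np.float64(199.2)) [179 240] [218 260]
green 3 0.67 199 (np.float64(237.2), np.float64(232.3)) [225 230] [240 245]
green 3 0.44 92 (np.float64(237.8), np.float64(260.1)) [255 233] [265 243]
green 4 0.59 466 (np.float64(289.5), np.float64(169.1)) [152 282] [187 297]
green 4 0.51 219 (np.float64(301.4), np.float64(161.9)) [150 296] [173 306]
```

```bash
cat > ov.py <<'E'
from h import *
T=env.grab_frame("top");S=env.grab_frame("scene")
q=[.5955,.2572,7.75]
def tile(f,ox,oy,w,h):
    s=400/w; o=cv2.resize(f["image"][oy:oy+h,ox:ox+w],(400,300),interpolation=cv2.INTER_CUBIC)
    o=cv2.convertScaleAbs(o,alpha=1.4)
    m=lambda P:(((proj(f,world(*q,P))-[ox,oy]+.5)*s-.5)*16).astype(int)
    c=m([(.1,.095,.08),(.1,-.095,.08),(-.1,-.095,.08),(-.1,.095,.08)]); cv2.polylines(o,[c],True,(0,255,255),1,shift=4)
    for y in (.078,-.078):
        cv2.polylines(o,[m([(.02,y,.08),(.02,y,.104)])],False,(0,0,255),1,shift=4)
    return o
tl=lambda f,u,v:tile(f,u-14,v-10,28,21)
o=np.vstack([np.hstack([tl(T,125,181),tl(T,178,174)]),np.hstack([tl(S,391,225),tl(S,319,208)])])
cv2.imwrite("pics/ov1.png",o)
o=np.vstack([np.hstack([tile(T,106,144,92,69),tile(T,116,170,92,69)]),np.hstack([tile(S,296,184,116,87),tile(S,284,200,116,87)])])
cv2.imwrite("pics/ov2.png",o)
E
python3 ov.py
```

```text
(no output)
```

View pics/ov1.png

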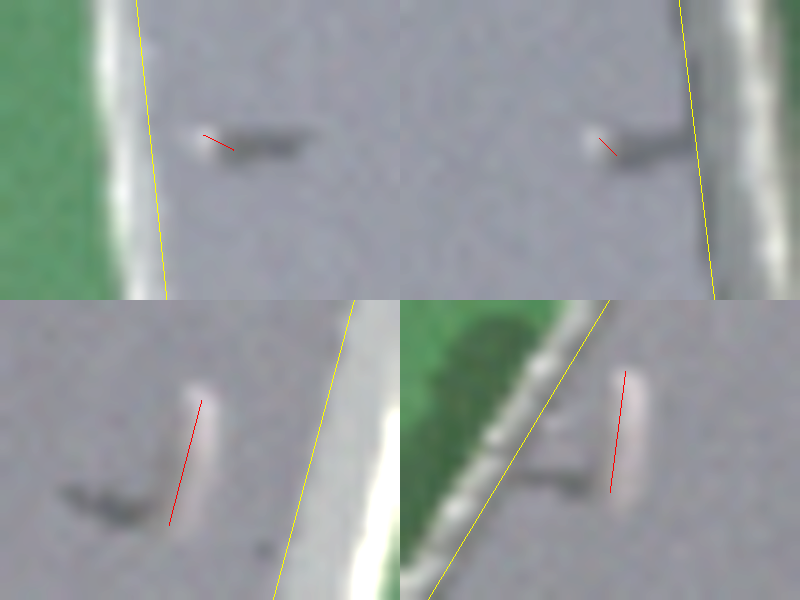

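View pics/ov2.png

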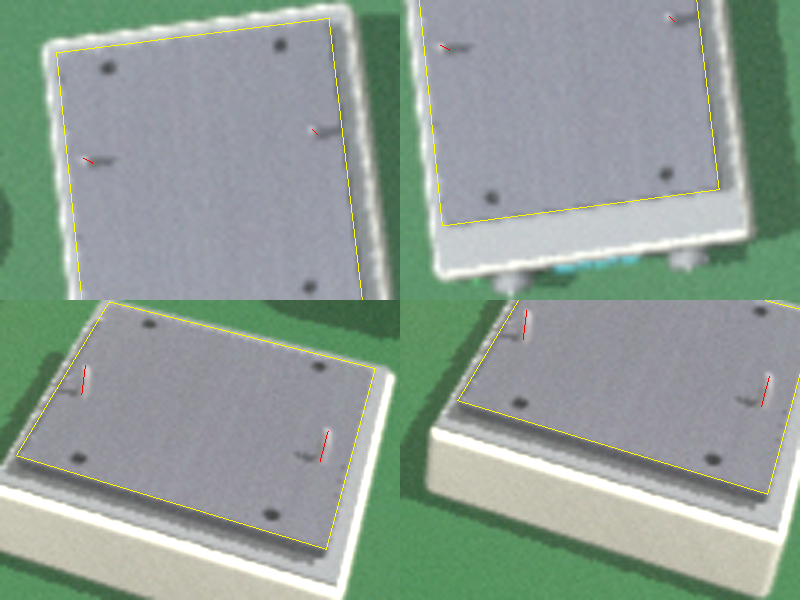

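```bash
cat > g1.py <<'E'
from h import *
tr=[.5545,-.2537,20.8]; sh=[.5955,.2587,8.2]
for s in (-90,90):
    print(s,*[None if j is None else np.round(j) for j in (env.inverse_kinematics([*p[:2],z],[180,0,p[2]+s]) for p in (tr,sh) for z in (.033,.25))])
s=-90
env.goto([*tr[:2],.16],[180,0,tr[2]+s])
env.move_straight([*tr[:2],.033],rate=.1,force_limit=10)
print(env.read_state()["position"])
env.gripper_to(0.0,50)
st=env.read_state();print(st["opening"]*87,st["finger_force"],st["force"],st["clock"])
env.move_straight([*tr[:2],.25],rate=.12)
st=env.read_state();print(st["opening"]*87,st["finger_force"],st["force"],st["position"])
env.move_straight([*sh[:2],.25],[180,0,sh[2]+s],rate=.25)
env.move_straight([*sh[:2],.18],rate=.15); env.dwell(.3)
st=env.read_state();print(st["opening"]*87,st["force"],st["position"],st["tool_rot"],st["clock"])
T=env.grab_frame("top");S=env.grab_frame("scene")
z0=st["position"][2]-.033
def tile(f,ox,oy,w,h):
    k=400/w; o=cv2.resize(f["image"][oy:oy+h,ox:ox+w],(400,300),interpolation=cv2.INTER_CUBIC)
    m=lambda P:(((proj(f,world(*sh,P,z0))-[ox,oy]+.5)*k-.5)*16).astype(int)
    a=np.linspace(0,2*np.pi,40); 
    for x,y,r in [(.055,0,.03),(-.055,.052,.03),(-.055,-.052,.03),(.02,.078,.0055),(.02,-.078,.0055)]:
        cv2.polylines(o,[m(np.c_[x+r*np.cos(a),y+r*np.sin(a),0*a+.008])],True,(0,0,255),1,shift=4)
    cv2.polylines(o,[m([(.1,.095,.018),(.1,-.095,.018),(-.1,-.095,.018),(-.1,.095,.018)])],True,(0,255,255),1,shift=4)
    return o
cv2.imwrite("pics/T1.png",T["image"]);cv2.imwrite("pics/S1.png",S["image"])
cv2.imwrite("pics/hov.png",np.hstack([tile(T,85,130,128,96),tile(S,276,110,160,120)]))
E
python3 g1.py
```

```text
-90 [ -9.  31. -14.   0. -44.  30.] [ -9.  20.   1.   0. -71.  30.] [ 38.  34.  -8.   0. -47. -30.] [ 38.  24.   7.   0. -73. -30.]
90 [  -9.   31.  -14.   -0.  -44. -150.] [  -9.   20.    1.   -0.  -71. -150.] [ 38.  34.  -8.   0. -47. 150.] [ 38.  24.   7.   0. -73. 150.]
[ 0.55508421 -0.25383972  0.03376542]
15.416094431588872 49.99583808705211 [-3.33602322 -1.48530277  2.03361401] 7.15
15.556356356688866 49.99612659215927 [-0.3852481   0.29273515 -3.87201001] [ 0.55417155 -0.25356336  0.24909887]
15.58617521719267 [ 0.47850261  0.05739648 -4.55012864] [0.59585581 0.25894359 0.18106071] [-1.79902986e+02  4.86398810e-02 -8.17953469e+01] 12.2333
```

View pics/hov.png

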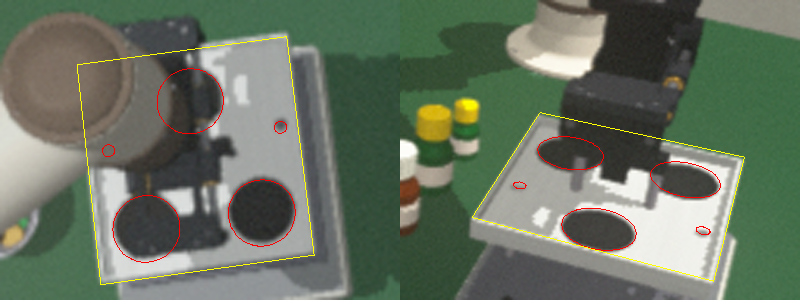

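Run:
```python
from h import *
sh=[.5955,.2587,8.2]
env.move_straight([*sh[:2],.142],[180,0,sh[2]-90],rate=.1); env.dwell(.2)
f0=env.read_state()["force"]
h=env.move_straight([*sh[:2],.1125],rate=.03,force_limit=10)
st=env.read_state();print(h,st["position"],st["tool_rot"],st["force"]-f0,st["wrist_torque"],st["clock"])
S=env.grab_frame("scene");T=env.grab_frame("top")
k=lambda f,x,y,w,h:cv2.resize(f["image"][y:y+h,x:x+w],(400,300),interpolation=cv2.INTER_CUBIC)
cv2.imwrite("pics/down.png",np.hstack([k(T,95,140,120,90),k(S,280,150,140,105)]))
```

```text
False [0.5946756  0.25823706 0.11297113] [ 1.79902810e+02 -4.28953753e-02 -8.18034360e+01] [-5.18002661 -3.00741126  4.17699281] [-0.26579667  1.41930631 -0.08405322] 14.2
```

View pics/down.png

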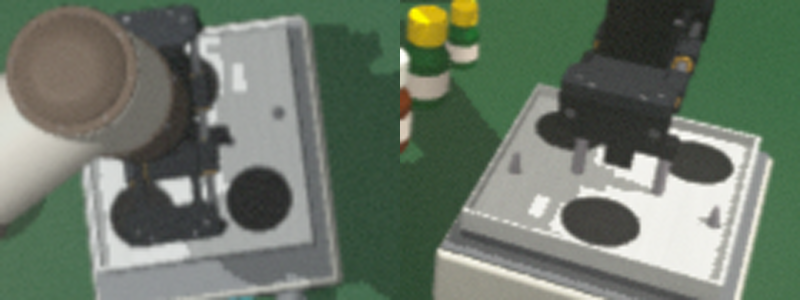

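```bash
cat > caps.py <<'E'
from h import *
def cap(f,col,near,z):
    im=f["image"];hsv=cv2.cvtColor(im,cv2.COLOR_BGR2HSV).astype(int);H,Sa,V=hsv[...,0],hsv[...,1],hsv[...,2]
    m={"red":((H<10)|(H>170))&(Sa>130)&(V>90),"yellow":(H>20)&(H<35)&(Sa>110)&(V>90),"white":(Sa<50)&(V>130)}[col]
    w=np.zeros_like(m);u,v=near;w[v-14:v+15,u-12:u+13]=1
    n,l,s,c=cv2.connectedComponentsWithStats((m&w).astype(np.uint8))
    i=1+np.argmin(np.hypot(*(c[1:]-near).T)+(s[1:,4]<20)*99)
    return ray(f,c[i],z)[:2],s[i,2:],np.round(c[i],1)
E
python3 - <<'E'
from caps import *
env.gripper_to(1.0)
p=env.read_state()["position"]
env.move_straight([*p[:2],.25],rate=.2)
print(env.read_state()["force"],env.read_state()["clock"])
env.goto([.35,.3,.25],[180,0,0])
S=env.grab_frame("scene");T=env.grab_frame("top")
for n,c,t,s in [("amber","white",(235,202),(275,174)),("white","red",(241,173),(250,186)),("green","yellow",(237,232),(290,158))]:
    print(n,cap(T,c,t,.096),cap(S,c,s,.0865))
k=lambda f,x,y,w,h:cv2.resize(f["image"][y:y+h,x:x+w],(400,300),interpolation=cv2.INTER_CUBIC)
cv2.imwrite("pics/rel.png",np.hstack([k(T,95,140,120,90),k(S,280,150,140,105)]))
E
```

```text
[-0.67093684 -0.28082739 -1.07531613] 16.475
amber (array([0.54461323, 0.0147857 ]), array([ 14,  14, 148], dtype=int32), array([234.1, 201.1])) (array([0.55034242, 0.0220122 ]), array([ 20,  20, 258], dtype=int32), array([276.4, 174.1]))
white (array([ 0.63560392, -0.00519972]), array([ 13,  13, 128], dtype=int32), array([241. , 170.7])) (array([ 0.63895898, -0.00206519]), array([ 15,  17, 226], dtype=int32), array([249.9, 186.5]))
green (array([0.45220266, 0.00591798]), array([ 13,  14, 151], dtype=int32), array([237. , 232.4])) (array([0.44948425, 0.01195261]), array([ 21,  18, 248], dtype=int32), array([291.7, 157.8]))
```

View pics/rel.png

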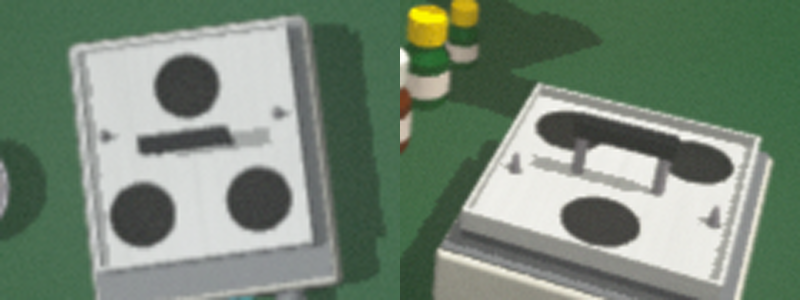

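```bash
cat > bot.py <<'E'
from caps import *
tray=[.595,.2584,8.2]
def carry(b,pad):
    d=world(*tray,[(*pad,0)])[0][:2]
    p=env.read_state()["position"]
    env.goto([*b,.22],[180,0,0]); env.move_straight([*b,.065],rate=.2,force_limit=8)
    env.gripper_to(0.25,25); st=env.read_state(); print("grip mm",st["opening"]*87,st["finger_force"],st["position"])
    env.move_straight([*b,.26],rate=.2); 
    env.move_straight([*d,.26],[180,0,tray[2]],rate=.25)
    env.move_straight([*d,.165],rate=.15); env.dwell(.2)
    h=env.move_straight([*d,.151],rate=.03,force_limit=5); st=env.read_state(); print("set",h,st["position"],d,st["opening"]*87)
    env.gripper_to(.8); env.move_straight([*d,.27],rate=.2)
    print(env.read_state()["clock"])
E
python3 - <<'E'
from bot import *
T=env.grab_frame("top")
o=[]
for P in [(.055,0,.008),(-.055,.052,.008),(-.055,-.052,.008)]:
    uv=blob(T["image"],proj(T,world(*tray,P,.08))[0],12); o.append(ray(T,uv,.088)); print("pad",np.round(o[-1]-world(*tray,P,.08)[0],4))
carry([.544,.014],(.055,0))
E
```

```text
pad [ 0.0013 -0.0008  0.    ]
pad [0.0017 0.0002 0.    ]
pad [ 0.0016 -0.0001  0.    ]
grip mm 37.17367015594271 24.993175556883216 [0.5440346  0.01402701 0.06497296]
set True [0.64934029 0.26664048 0.15280834] [0.64943769 0.26624459] 37.09452182647692
26.075
```

```bash
sed -i 's/tray=\[.595,/tray=[.5958,/' bot.py
python3 - <<'E'
from bot import *
carry([.636,-.004],(-.055,.052))
carry([.4525,.008],(-.055,-.052))
env.goto([.35,-.25,.3],[180,0,0]); env.dwell(.3)
S=env.grab_frame("scene");T=env.grab_frame("top");print(env.read_state()["clock"])
def tile(f,ox,oy,w,h):
    k=400/w; o=cv2.resize(f["image"][oy:oy+h,ox:ox+w],(400,300),interpolation=cv2.INTER_CUBIC)
    a=np.linspace(0,2*np.pi,40)
    for x,y in [(.055,0),(-.055,.052),(-.055,-.052)]:
        for r,z in ((.03,.088),(.019,.186)):
            q=(((proj(f,world(*tray,np.c_[x+r*np.cos(a),y+r*np.sin(a),0*a+z]))-[ox,oy]+.5)*k-.5)*16).astype(int)
            cv2.polylines(o,[q],True,(255,0,255),1,shift=4)
    return o
cv2.imwrite("pics/fin.png",np.vstack([np.hstack([tile(T,85,130,128,96),tile(S,276,110,160,120)]),np.hstack([cv2.resize(f["image"],(400,300)) for f in (T,S)])]))
E
```

```text
grip mm 37.332660881964635 24.998897784389555 [ 0.63610958 -0.0040759   0.06526211]
set True [0.53387549 0.30173734 0.15307503] [0.5339456  0.30202377] 37.426472881938274
34.2833
grip mm 37.10713567972152 24.98113313689828 [0.45264363 0.00792065 0.06521134]
set True [0.54879167 0.1988181  0.15307225] [0.54877901 0.19908704] 37.12355900622374
42.175
44.3667
```

View pics/fin.png

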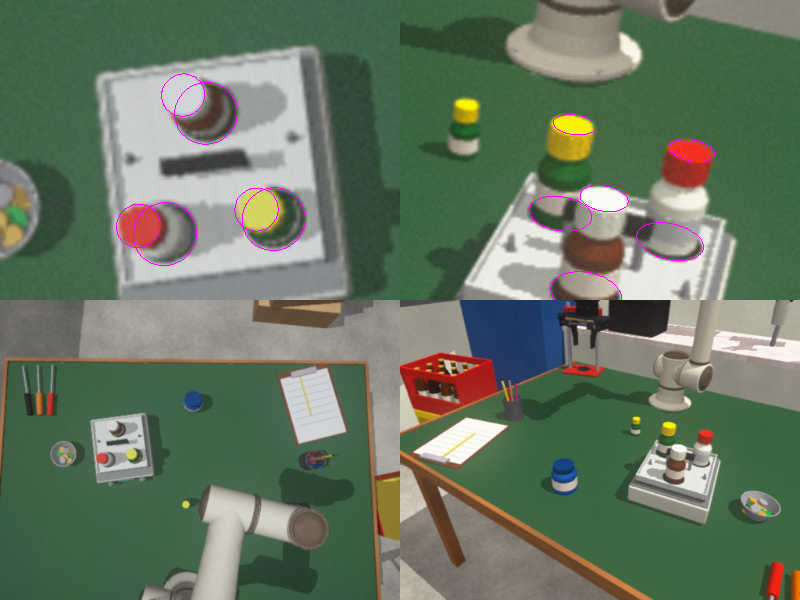

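```bash
python3 -c "
from workcell import env
print(env.close_job())"
```

```text
the job is handed in; nothing more can be done
None
```

The job is handed in: the tray is seated over both dowels, and the amber (back), white (front left) and larger green (front right) bottles stand upright and centred on their pads. Everything is released, the bystanders were left alone, and the robot's clock read about 44 s.

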